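# Seat the cap and clamp the glued thimble block

### The job

A thimble-rack block has just been glued: first press its wooden cap straight down until it is fully home on the block. Then squeeze the clamp's trigger towards the fixed grip, letting it spring back each time, until the rubber pad has pushed the block flat against the anvil and the spring behind the pad is about half compressed (never squeezed solid, which would crush the joint). Finish holding the trigger squeezed in your gripper with the block still clamped; move the pad and rod only by means of the trigger, and leave the other things where they are.

Things in the scene. Friction and masses are not known exactly. Their poses are not given: they have to be found in the camera images.
- clamp: Fixed ratchet bar clamp. Origin on the work surface under the bar; x along the bar from grip to anvil, z up. Wooden bed 270 x 80 mm, 12 mm thick (x -111 to +159). Grey head x -56 to +2, 34 mm wide, top z 60. Black grip post behind the trigger: x -50 to -34, y +-16, z 60 to 130. Anvil plate: face at x +140, 70 mm wide, top z 70. Push rod runs along x at z 37. Nothing else above z 60 near the grip.
- grip_mid (a point): Point in the fixed black grip (16 mm thick along clamp x, 32 mm wide), 110 mm above the work surface, level with the trigger's cross bar.
- trigger: Hinged steel trigger standing up from the head between grip and anvil; origin on its pivot at clamp x -12 mm, z 50 mm, the pivot running along clamp y. Squeezed, its top swings towards the fixed grip. Its lever carries at 60 mm from the pivot a black round cross bar (point trigger_bar).
- trigger_bar (a point): Centre of the trigger's cross bar: diameter 16 mm, 36 mm long along clamp y. At rest at clamp x -2 mm, z 109 mm; fully squeezed at x -22 mm, z 109 mm. Over the outsides of grip and cross bar: 56 mm at rest, 36 mm fully squeezed.
- trigger_angle (a joint): Trigger angle (rad): 0 at rest, 0.34 fully squeezed. Springs back when let go; takes 10 to 14 N at the cross bar. A ratchet (teeth 4 mm apart) drives the rod forward 30 mm per rad once its pawl meets a tooth, so the first 0 to 4 mm may move nothing, a full squeeze (10 mm) gains about 8 mm, and the trigger must return nearly to 0 in between.
- pushrod: Steel push rod, 10 mm thick, with saw teeth on top, carrying collar and sprung pad; origin on its axis at clamp x = rod_travel, z 37 mm.
- rod_travel (a joint): Travel of the push rod towards the anvil (m); it starts at 0.012 to 0.030, at most 0.075. With its spring free the pad face is at clamp x = 46 mm + this travel. It stays where it is when the trigger springs back.
- pad: Square black rubber pad 28 x 28 mm, 6 mm thick, on a sprung stem at the front of the push rod; origin at the centre of its face (towards the anvil), z 37 mm. At rest 21 mm of stem shows between the pad's back and the dark round collar (24 mm diameter) of the rod; compression shortens this to 6 mm.
- pad_spring (a joint): How far the pad is pushed back on its spring (m): 0 free, 0.015 solid. The spring gives about 1.5 N at 0 plus 0.5 N per mm. Half compressed is 0.0075.
- block: Wooden block, loose on the clamp's bed in front of the anvil: 44 mm along its x (the clamping direction), 56 mm wide, 50 mm high, a dark glue seam across its middle. Origin at the centre of its underside (z 12 mm), z up. At the start 1 to 6 mm short of the anvil; pressed flat against it, its origin is at clamp x +118 mm.
- cap_top (a point): Centre of the top of the round wooden cap (28 mm diameter, 10 mm thick, top 22 mm across) on top of the block. It stands proud on its dowel, up to 8 mm above the block; seated, its underside lies on the block and this point is 72 mm above the work surface.
- cap_travel (a joint): How far the cap has been pressed down (m): starts at 0 to 0.002, fully home at 0.008. It moves stiffly, under about 5 N, and stays.
- silver_a: Bystander: bright metal thimble, 19 mm wide, 23 mm high, standing beside the clamp; origin under its centre.
- silver_b: Bystander: second thimble like it, on the other side of the clamp.
- enamel: Bystander: enamel thimble of the same size.
- salt: Bystander: crystal salt cellar, a bowl 64 mm across, 35 mm high; origin under its centre.
- magnifier: Bystander: brass magnifier on a short stand, foot 68 mm across, 139 mm high; origin under its foot.
- glue: Bystander: glue bottle, 40 mm across, 100 mm high; origin under its centre.

How it is judged:
By the outcome, as a careful person would: the job done as asked, in the order asked, and still so for the second after the job is handed in, while the arm keeps its last pose, push and grip.
It also fails if it takes over 67 s, if anything falls off the work surface, if the arm or the gripper's body presses on something with over 40 N, if the wrist force passes 120 N, or if a joint passes its speed limit or range.

### The arm

A 7-joint arm with a two-finger parallel gripper is mounted at the origin on the work surface. World frame = base frame: x ahead of the robot, y to its left, z up, the work surface at z = 0. Lengths are in m, angles in rad, forces in N, time in s.
With the tool pointing down it reaches from about 0.35 to 0.9 m from the base axis. Payload 19.9 kg.
Tool frame: the origin (TCP) lies midway between the tips of the shut fingers; the grasp point (between the pads) lies 19 mm behind it; z points along the fingers, y is the direction in which the jaws open and shut (so a half turn about z gives the same grasp; the last joint's range is limited). The gripper opens to 85 mm and grips with 20 to 120 N. Pads are 22 mm wide; open, the fingers measure 114 mm over their backs; the gripper's body (76 mm by 85 mm) begins 54 mm behind the grasp point. The pads swing forward as they close: fully open they stand 13 mm farther back than shut.
Start: joints at [1.27, 0.417, -0.01, 1.614, 0.005, 1.111, -0.053], TCP at [0.16, -0.604, 0.231] pointing down, gripper open.
Joint ranges: [-2.81, 2.81], [-0.39, 2.02], [-1.27, 1.25], [0.06, 2.57], [-1.19, 4.33], [0.19, 2], [-2.82, 2.82]. Speed limits (rad/s): [1.89, 1.89, 2.39, 2.39, 3.01, 3.01, 3.01].

### API

Orientations are given as [roll, pitch, yaw] about the fixed x, y, z axes, in that order (R = Rz(yaw) Ry(pitch) Rx(roll)).
In Python, from cell import observe, vision, env gives the robot as it stands.
- The arm moves only by the tool move_arm, never from a script. Its argument "rows" is a list of rows, each an object of numbers: "rx", "ry", "rz": the turn, a rotation vector about the tool's x, y, z in degrees; "dx", "dy", "dz": the shift along the tool's x, y, z in m; "claw": the finger opening in m, from 0 to 0.0854. A call has 1 to 5 rows; each row shifts and turns the pose as measured when the row begins, along the tool's axes as they then stand; what a row does not reach is not made up. A row lasts 1/8 s, in which the tool goes at most 62.5 mm and 10.7 degrees, less where a joint would pass 70% of its speed; a pose out of reach is approached as far as the arm can. A call is refused whole if a number of a shift passes 0.0625 or a number of a turn 10.7, either way. A call with a gripper value outside its range is refused whole. The fingers move at their own pace and stop on an object; the grip force is fixed at half the most. Time passes only in rows, so rows that do not move let the fingers close. It gives the time, the measured TCP pose, the force and the opening at its end, in the units of the state.
- observe(): the state, without advancing time (a new reading comes with each control period).
- vision.grab_frame(name): name is "side" or "top"; returns the picture (420x560x3 uint8, blue, green, red); there is no depth.
- vision.camera_params(name): a dict with "K" (3x3 intrinsics, pixels), "dist" ([k1, k2, p1, p2, k3] as OpenCV has them; the pictures are not rectified), "cam_to_world" (4x4, takes a point from camera to world coordinates). Camera axes: x right, y down, z forward; pixel columns grow to the right and rows downward; lengths in m; the calibration is good to about 2 mm. A picture is of the moment at which its call begins. camera_params takes no time and is no camera call.
- env.job_done(): hands the job in, once; it reports no verdict.
The state is a dict: "clock": time; "joints": joint angles; "joint_vel": joint speeds; "tau": joint torques, N m; "tool_pos": TCP position; "tcp_rot": TCP orientation; "ft_force": force on the tool from outside, world axes, zero at the start; "wrist_torque": the same for the moment, N m; "width": opening from 0.0 (shut) to 1.0 (fully open).
Only numpy, scipy, OpenCV 4.12 (cv2) and the standard library are available. Lean on these libraries where they do the work, as an engineer would, in place of code of your own. Each camera call takes 0.05 s, during which the arm holds its last target.

## Working session

There is one attempt and no reset: what is moved stays moved. The work goes in short steps, Python scripts to look and compute and a tool call to move; the robot and the scene stay as the last step left them, time stands still between calls to the robot, and variables do not carry over. Pictures are saved under pics/ and viewed, and the job is handed in when it is done.

Besides the shell and the picture viewer there is one more tool, called after "Call:" by a JSON object that holds its "method" and its "body". move_arm: Moves the arm, as the interface text tells. Its arguments: {"type":"object","properties":{"rows":{"type":"array","items":{"type":"object","properties":{"rx":{"type":"number"},"ry":{"type":"number"},"rz":{"type":"number"},"dx":{"type":"number"},"dy":{"type":"number"},"dz":{"type":"number"},"claw":{"type":"number"}}}}},"required":["rows"]}

```bash
ls; mkdir -p pics; python3 - <<'E'
from cell import observe, vision, env
import cv2
print(observe())
for n in("side","top"):
    cv2.imwrite(f"pics/{n}0.png",vision.grab_frame(n)); print(vision.camera_params(n))
E
```

```text
pics
{'clock': 0.0, 'joints': array([ 1.27049015,  0.41802466, -0.01029608,  1.61417356,  0.00469136,
        1.1106878 , -0.05297857]), 'joint_vel': array([-4.26187298e-04, -1.31088480e-03, -7.68553828e-05,  1.35785099e-03,
        2.45382966e-03,  5.33080372e-04, -4.52033391e-05]), 'tau': array([-3.82950684e-04, -8.64445853e+01,  6.78362958e-01, -4.34910715e+01,
        1.91106589e-02,  7.37559370e-03, -1.30878749e-05]), 'tool_pos': array([ 0.15985323, -0.60385225,  0.23062892]), 'tcp_rot': array([-3.14032619e+00,  8.83195398e-05,  2.58825736e-01]), 'ft_force': array([0.203377  , 0.05879562, 0.01265478]), 'wrist_torque': array([ 0.00547626,  0.04649081, -0.00794963]), 'width': 1.003154512929408}
{'K': array([[461.10152912,   0.        , 279.58899375],
       [  0.        , 461.10152912, 208.2813623 ],
       [  0.        ,   0.        ,   1.        ]]), 'dist': array([-0.09787946,  0.        ,  0.        ,  0.        ,  0.        ]), 'cam_to_world': array([[-0.6752989 , -0.55261452,  0.48845531,  0.02016301],
       [-0.73726046,  0.48741417, -0.4678402 ,  0.49326601],
       [ 0.02045525, -0.67605076, -0.73657108,  0.93289817],
       [ 0.        ,  0.        ,  0.        ,  1.        ]])}
{'K': array([[410.5315717 ,   0.        , 274.41273668],
       [  0.        , 410.5315717 , 208.31807299],
       [  0.        ,   0.        ,   1.        ]]), 'dist': array([-0.04892394,  0.        ,  0.        ,  0.        ,  0.        ]), 'cam_to_world': array([[-1.05648916e-03, -9.94973412e-01,  1.00133877e-01,
         4.33639921e-01],
       [-9.99962533e-01,  1.90826177e-04, -8.65424002e-03,
        -1.12448705e-02],
       [ 8.59163056e-03, -1.00139268e-01, -9.94936335e-01,
         1.24356463e+00],
       [ 0.00000000e+00,  0.00000000e+00,  0.00000000e+00,
         1.00000000e+00]])}
```

View pics/side0.png

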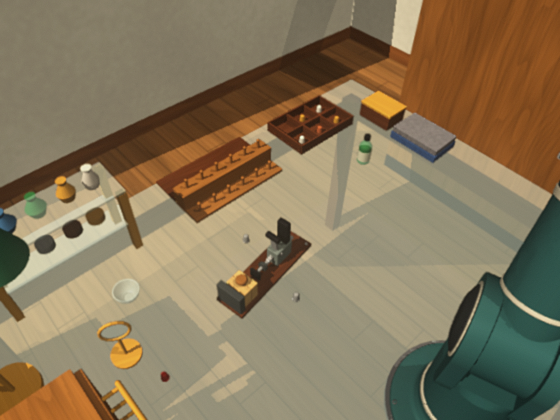

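View pics/top0.png

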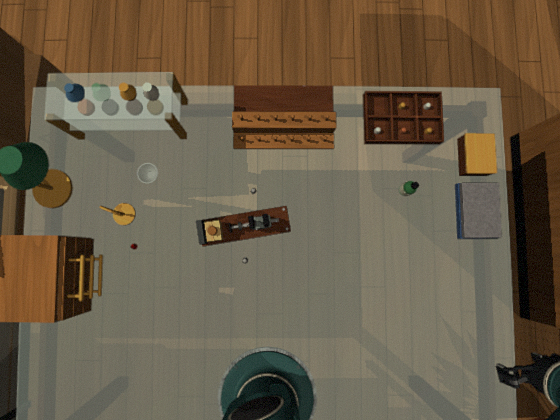

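```bash
cat > h.py <<'E'
import numpy as np, cv2
from cell import observe, vision, env
P={n:vision.camera_params(n) for n in("side","top")}
def proj(n,pts):
    p=P[n];T=np.linalg.inv(p["cam_to_world"]);pts=np.atleast_2d(np.array(pts,float))
    return cv2.projectPoints(pts,cv2.Rodrigues(T[:3,:3])[0],T[:3,3],p["K"],p["dist"])[0][:,0]
def ray(n,uv):
    p=P[n];u=cv2.undistortPoints(np.array([[uv]],float),p["K"],p["dist"])[0,0]
    T=p["cam_to_world"];return T[:3,3],T[:3,:3]@np.array([u[0],u[1],1])
def plane(n,uv,z):
    o,d=ray(n,uv);return o+d*(z-o[2])/d[2]
def crop(im,x0,y0,x1,y1,s,f):
    c=cv2.resize(im[y0:y1,x0:x1],None,fx=s,fy=s,interpolation=cv2.INTER_CUBIC)
    cv2.imwrite(f,c)
E
python3 - <<'E'
from h import *
crop(cv2.imread("pics/side0.png"),205,205,325,325,6.6,"pics/sc0.png") if 0 else crop(cv2.imread("pics/side0.png"),205,205,325,325,5,"pics/sc0.png")
crop(cv2.imread("pics/top0.png"),190,180,300,270,6,"pics/tc0.png")
E
```

```text
(no output)
```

View pics/sc0.png

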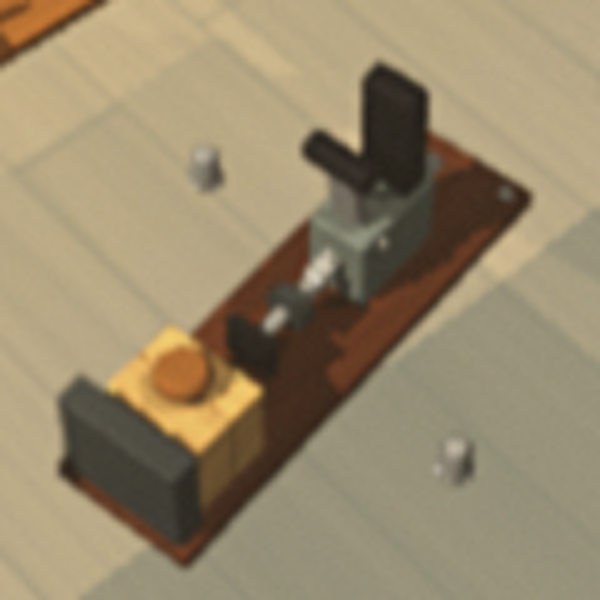

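View pics/tc0.png

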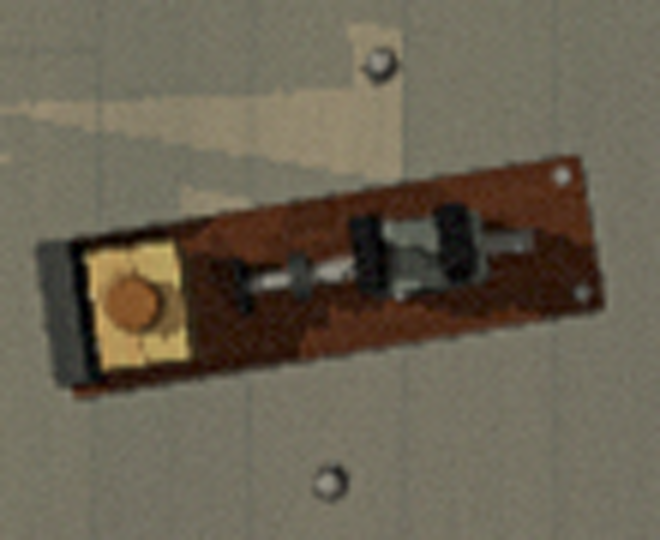

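```bash
cat > fit.py <<'E'
from h import *
from scipy.optimize import least_squares
T=[((580,156),(-111,-40,12)),((605,310),(-111,40,12)),((78,399),(159,40,12)),((72,240),(140,-35,70)),((92,380),(140,35,70)),((368,254),(-2,0,115)),((456,243),(-42,0,130))]
S=[((532,193),(-111,40,12)),((185,553),(159,40,12)),((62,462),(159,-40,12)),((83,377),(140,-35,70)),((198,458),(140,35,70)),((378,63),(-50,-16,130)),((427,92),(-50,16,130)),((363,80),(-34,-16,130)),((410,105),(-34,16,130)),((340,162),(-2,0,109))]
obs=[("top",((u+.5)/6-.5+190,(v+.5)/6-.5+180),q) for (u,v),q in T]+[("side",((u+.5)/5-.5+205,(v+.5)/5-.5+205),q) for (u,v),q in S]
def W(p,q):
    q=np.array(q)/1000;c,s=np.cos(p[2]),np.sin(p[2])
    return np.array([p[0]+c*q[0]-s*q[1],p[1]+s*q[0]+c*q[1],q[2]])
if __name__=="__main__":
  for sel in(("top",),("side",),("top","side")):
    O=[o for o in obs if o[0] in sel]
    f=lambda p:np.concatenate([proj(n,W(p,q))[0]-uv for n,uv,q in O])
    r=least_squares(f,[.5,.08,1.6],loss="soft_l1")
    print(sel,r.x,np.degrees(r.x[2]));print(np.round(f(r.x).reshape(-1,2),1).tolist())
E
python3 fit.py
python3 - <<'E'
from h import *
for n in("side","top"):
    im=cv2.imread(f"pics/{n}0.png");hsv=cv2.cvtColor(im,cv2.COLOR_BGR2HSV)
    m=cv2.inRange(hsv,(8,150,90),(18,255,255))
    x0,y0,x1,y1=(225,265,260,300) if n=="side" else (200,215,225,245)
    mm=np.zeros_like(m);mm[y0:y1,x0:x1]=m[y0:y1,x0:x1]
    nn,l,st,c=cv2.connectedComponentsWithStats(mm)
    for i in range(1,nn):
        if st[i,4]>10:print(n,st[i],c[i],plane(n,c[i],.078))
E
```

```text
('top',) [0.50879034 0.04458029 1.73441158] 99.37446369462187
[[0.2, -0.2], [0.5, 0.3], [-0.7, 0.3], [-0.4, -0.4], [-0.1, 0.4], [0.4, 0.2], [-0.0, -0.8]]
('side',) [0.50990692 0.04473516 1.73935283] 99.65757650999979
[[0.4, -0.2], [0.0, 1.7], [-1.6, 0.6], [-0.5, -0.7], [0.3, 0.1], [0.1, -1.4], [1.3, -0.7], [-1.2, -0.8], [0.4, 0.8], [0.2, 0.3]]
('top', 'side') [0.50941233 0.04472093 1.73698332] 99.52181346699996
[[0.1, -0.4], [0.5, 0.0], [-0.7, 0.2], [-0.4, -0.5], [-0.1, 0.3], [0.3, -0.0], [-0.1, -1.0], [0.6, -0.1], [0.0, 1.8], [-1.6, 0.6], [-0.5, -0.7], [0.3, 0.2], [0.3, -1.3], [1.4, -0.5], [-1.0, -0.7], [0.6, 1.0], [0.3, 0.4]]
side [234 265  24  24 210] [243.59047619 277.38095238] [0.48669708 0.15032623 0.078     ]
side [229 283   9   8  11] [233.09090909 286.27272727] [0.48394599 0.18228157 0.078     ]
top [208 226   8   9  59] [211.44067797 230.03389831] [0.48903106 0.15742892 0.078     ]
```

Call:
{"method": "move_arm", "body": {"rows": [{"rz": 5.3, "claw": 0}, {"dx": 0.033, "dy": -0.052, "claw": 0}, {"dx": 0.033, "dy": -0.052, "claw": 0}, {"dx": 0.033, "dy": -0.052, "claw": 0}, {"dx": 0.033, "dy": -0.052, "claw": 0}]}}

```text
invalid input
```

Call:
{"method": "move_arm", "body": {"rows": [{"dx": 0.0, "dy": 0.0, "dz": 0.0, "rx": 0.0, "ry": 0.0, "rz": 5.3, "claw": 0.0}, {"dx": 0.033, "dy": -0.052, "dz": 0.0, "rx": 0.0, "ry": 0.0, "rz": 0.0, "claw": 0.0}, {"dx": 0.033, "dy": -0.052, "dz": 0.0, "rx": 0.0, "ry": 0.0, "rz": 0.0, "claw": 0.0}, {"dx": 0.033, "dy": -0.052, "dz": 0.0, "rx": 0.0, "ry": 0.0, "rz": 0.0, "claw": 0.0}, {"dx": 0.033, "dy": -0.052, "dz": 0.0, "rx": 0.0, "ry": 0.0, "rz": 0.0, "claw": 0.0}]}}

```text
clock: 0.72
tool_pos: [0.2557, -0.3745, 0.2285]
tcp_rot: [-3.138, 0.002, 0.158]
ft_force: [2.8, -0.7, 0.8]
width: -0.003
```

Call:
{"method": "move_arm", "body": {"rows": [{"dx": 0.034, "dy": -0.052, "dz": 0.0, "rx": 0.0, "ry": 0.0, "rz": 0.0, "claw": 0.0}, {"dx": 0.034, "dy": -0.052, "dz": 0.0, "rx": 0.0, "ry": 0.0, "rz": 0.0, "claw": 0.0}, {"dx": 0.034, "dy": -0.052, "dz": 0.0, "rx": 0.0, "ry": 0.0, "rz": 0.0, "claw": 0.0}, {"dx": 0.034, "dy": -0.052, "dz": 0.0, "rx": 0.0, "ry": 0.0, "rz": 0.0, "claw": 0.0}, {"dx": 0.034, "dy": -0.052, "dz": 0.0, "rx": 0.0, "ry": 0.0, "rz": 0.0, "claw": 0.0}]}}

```text
clock: 1.35
tool_pos: [0.3813, -0.0885, 0.2293]
tcp_rot: [-3.14, 0.001, 0.157]
ft_force: [1.6, -1.4, 0.0]
width: -0.003
```

```bash
cat > go.py <<'E'
import sys
from h import *
from scipy.spatial.transform import Rotation as R
# usage: go.py x y z yaw_deg -> tool shift and turn needed
t=np.array(list(map(float,sys.argv[1:4])));s=observe()
A=R.from_euler("xyz",s["tcp_rot"]);B=R.from_euler("xyz",[np.pi,0,np.radians(float(sys.argv[4]))])
print("pos",s["tool_pos"].round(4),"shift",A.inv().apply(t-s["tool_pos"]).round(4),"rv",np.degrees((A.inv()*B).as_rotvec()).round(2),"F",s["ft_force"].round(2),s["clock"])
E
python3 go.py .49 .158 .15 9.5
python3 -c "
from h import *
print(plane('side',(241.2,279.2),.078),plane('top',(211.8,230.1),.078))"
```

```text
pos [ 0.3813 -0.0885  0.2293] shift [ 0.1461 -0.2262  0.0794] rv [-0.09  0.08 -0.48] F [ 1.62 -1.43  0.02] 1.35
[0.48648349 0.15734033 0.078     ] [0.48884359 0.15640548 0.078     ]
```

Call:
{"method": "move_arm", "body": {"rows": [{"dx": 0.034, "dy": -0.052, "dz": 0.0, "rx": 0.0, "ry": 0.0, "rz": 0.0, "claw": 0.0}, {"dx": 0.034, "dy": -0.052, "dz": 0.0, "rx": 0.0, "ry": 0.0, "rz": 0.0, "claw": 0.0}, {"dx": 0.034, "dy": -0.052, "dz": 0.0, "rx": 0.0, "ry": 0.0, "rz": 0.0, "claw": 0.0}, {"dx": 0.03, "dy": -0.048, "dz": 0.0, "rx": 0.0, "ry": 0.0, "rz": -0.5, "claw": 0.0}, {"dx": 0.01, "dy": -0.015, "dz": 0.03, "rx": 0.0, "ry": 0.0, "rz": 0.0, "claw": 0.0}]}}

```text
clock: 1.98
tool_pos: [0.4884, 0.1571, 0.2005]
tcp_rot: [-3.139, -0.003, 0.168]
ft_force: [0.2, -2.0, -1.3]
width: -0.001
```

```bash
python3 go.py .489 .157 .11 9.5
```

```text
pos [0.4884 0.1571 0.2005] shift [0.0002 0.0004 0.0905] rv [-0.12 -0.19  0.11] F [ 0.2  -1.99 -1.29] 1.975
```

Call:
{"method": "move_arm", "body": {"rows": [{"dx": 0.0, "dy": 0.0, "dz": 0.04, "rx": 0.0, "ry": 0.0, "rz": 0.0, "claw": 0.0}, {"dx": 0.0, "dy": 0.0, "dz": 0.04, "rx": 0.0, "ry": 0.0, "rz": 0.0, "claw": 0.0}, {"dx": 0.0, "dy": 0.0, "dz": 0.012, "rx": 0.0, "ry": 0.0, "rz": 0.0, "claw": 0.0}, {"dx": 0.0, "dy": 0.0, "dz": 0.0, "rx": 0.0, "ry": 0.0, "rz": 0.0, "claw": 0.0}]}}

```text
clock: 2.48
tool_pos: [0.4878, 0.1595, 0.1046]
tcp_rot: [-3.138, -0.0, 0.171]
ft_force: [-0.2, -0.2, 0.5]
width: 0.004
```

```bash
python3 go.py .489 .157 .08 9.5;python3 - <<'E'
from h import *
crop(vision.grab_frame("side"),205,205,325,325,5,"pics/sc1.png")
crop(vision.grab_frame("top"),190,180,300,270,6,"pics/tc1.png")
E
```

```text
pos [0.4878 0.1595 0.1046] shift [0.0007 0.0027 0.0246] rv [-0.2  -0.02  0.29] F [-0.17 -0.24  0.54] 2.475
```

View pics/sc1.png

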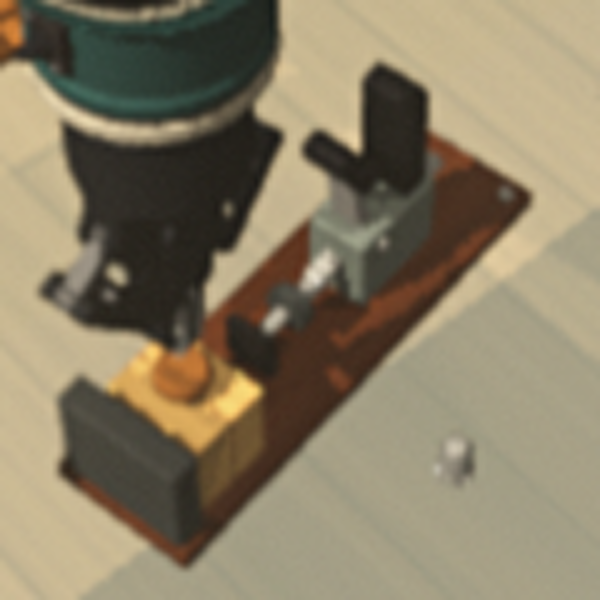

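View pics/tc1.png

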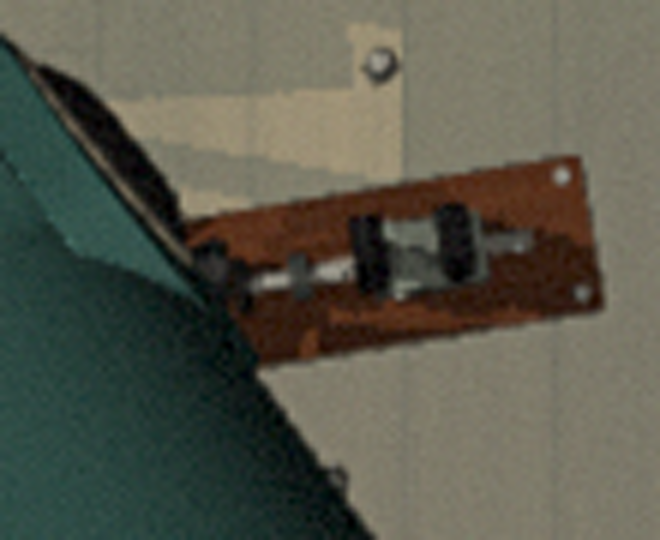

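The closed fingertips hang just above the cap (side crop around 185,345, cap at 183,373). I'll descend with small corrections.

Call:
{"method": "move_arm", "body": {"rows": [{"dx": 0.0, "dy": 0.0025, "dz": 0.015, "rx": 0.0, "ry": 0.0, "rz": 0.0, "claw": 0.0}, {"dx": 0.0, "dy": 0.0, "dz": 0.006, "rx": 0.0, "ry": 0.0, "rz": 0.0, "claw": 0.0}, {"dx": 0.0, "dy": 0.0, "dz": 0.003, "rx": 0.0, "ry": 0.0, "rz": 0.0, "claw": 0.0}]}}

```text
clock: 2.95
tool_pos: [0.4903, 0.1567, 0.0822]
tcp_rot: [-3.139, -0.006, 0.169]
ft_force: [0.1, 0.5, 0.0]
width: -0.0
```

```bash
python3 go.py .489 .157 .072 9.5
```

```text
pos [0.4903 0.1567 0.0822] shift [-0.0013 -0.0005  0.0102] rv [-0.16 -0.34  0.21] F [0.15 0.5  0.01] 2.95
```

Call:
{"method": "move_arm", "body": {"rows": [{"dx": 0.0, "dy": 0.0, "dz": 0.003, "rx": 0.0, "ry": 0.0, "rz": 0.0, "claw": 0.0}, {"dx": 0.0, "dy": 0.0, "dz": 0.003, "rx": 0.0, "ry": 0.0, "rz": 0.0, "claw": 0.0}]}}

```text
clock: 3.2
tool_pos: [0.4905, 0.1568, 0.0761]
tcp_rot: [-3.139, -0.006, 0.17]
ft_force: [-1.1, -0.8, 5.0]
width: -0.001
```

Call:
{"method": "move_arm", "body": {"rows": [{"dx": 0.0, "dy": 0.0, "dz": 0.002, "rx": 0.0, "ry": 0.0, "rz": 0.0, "claw": 0.0}]}}

```text
clock: 3.32
tool_pos: [0.4905, 0.1568, 0.074]
tcp_rot: [-3.139, -0.006, 0.17]
ft_force: [-1.3, -1.3, 4.9]
width: 0.0
```

Call:
{"method": "move_arm", "body": {"rows": [{"dx": 0.0, "dy": 0.0, "dz": 0.002, "rx": 0.0, "ry": 0.0, "rz": 0.0, "claw": 0.0}]}}

```text
clock: 3.45
tool_pos: [0.4905, 0.1568, 0.072]
tcp_rot: [-3.139, -0.006, 0.17]
ft_force: [-2.5, -1.2, 11.6]
width: -0.001
```

Call:
{"method": "move_arm", "body": {"rows": [{"dx": 0.0, "dy": 0.0, "dz": 0.001, "rx": 0.0, "ry": 0.0, "rz": 0.0, "claw": 0.0}]}}

```text
clock: 3.58
tool_pos: [0.4907, 0.1569, 0.0718]
tcp_rot: [-3.14, -0.007, 0.17]
ft_force: [-11.1, -4.9, 38.1]
width: 0.0
```

Call:
{"method": "move_arm", "body": {"rows": [{"dx": 0.0, "dy": 0.0, "dz": -0.02, "rx": 0.0, "ry": 0.0, "rz": 0.0, "claw": 0.0}, {"dx": 0.0, "dy": 0.0, "dz": -0.05, "rx": 0.0, "ry": 0.0, "rz": 0.0, "claw": 0.0}, {"dx": 0.0, "dy": 0.0, "dz": -0.05, "rx": 0.0, "ry": 0.0, "rz": 0.0, "claw": 0.085}, {"dx": 0.0, "dy": 0.05, "dz": -0.01, "rx": 0.0, "ry": 0.0, "rz": 0.0, "claw": 0.085}, {"dx": 0.0, "dy": 0.05, "dz": 0.0, "rx": 0.0, "ry": 0.0, "rz": 0.0, "claw": 0.085}]}}

```text
clock: 4.2
tool_pos: [0.507, 0.0595, 0.2055]
tcp_rot: [-3.139, -0.008, 0.177]
ft_force: [0.3, -0.3, -0.5]
width: 0.636
```

```bash
python3 go.py .5146 .0131 .20 9.5;python3 - <<'E'
from h import *
crop(vision.grab_frame("side"),205,205,325,325,5,"pics/sc2.png")
E
```

```text
pos [0.507  0.0595 0.2055] shift [-0.0008  0.047   0.0054] rv [-0.17 -0.45  0.64] F [ 0.32 -0.32 -0.45] 4.2
```

View pics/sc2.png

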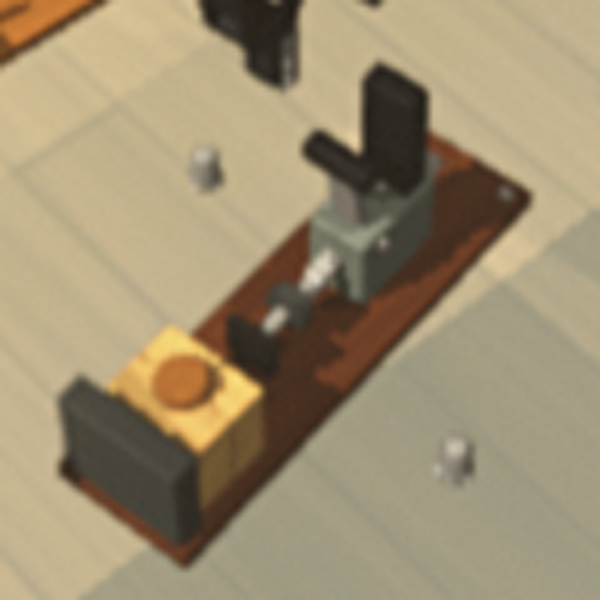

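Cap sits flush on the block now (side crop 183,380, lower than before). I'll go to the trigger.

Call:
{"method": "move_arm", "body": {"rows": [{"dx": -0.001, "dy": 0.03, "dz": 0.0, "rx": 0.0, "ry": -0.4, "rz": 0.6, "claw": 0.085}, {"dx": 0.0, "dy": 0.016, "dz": 0.0, "rx": 0.0, "ry": 0.0, "rz": 0.0, "claw": 0.085}, {"dx": 0.0, "dy": 0.0, "dz": 0.02, "rx": 0.0, "ry": 0.0, "rz": 0.0, "claw": 0.085}, {"dx": 0.0, "dy": 0.0, "dz": 0.0, "rx": 0.0, "ry": 0.0, "rz": 0.0, "claw": 0.085}]}}

```text
clock: 4.75
tool_pos: [0.5152, 0.0048, 0.1845]
tcp_rot: [-3.14, -0.001, 0.158]
ft_force: [0.2, -0.9, 0.2]
width: 0.996
```

```bash
python3 go.py .5146 .0131 .15 9.5;python3 - <<'E'
from h import *
crop(vision.grab_frame("side"),205,175,325,295,5,"pics/sc3.png")
crop(vision.grab_frame("top"),190,180,300,270,6,"pics/tc3.png")
E
```

```text
pos [0.5152 0.0048 0.1845] shift [ 0.0007 -0.0082  0.0345] rv [-0.07 -0.05 -0.45] F [ 0.23 -0.88  0.18] 4.75
```

View pics/sc3.png

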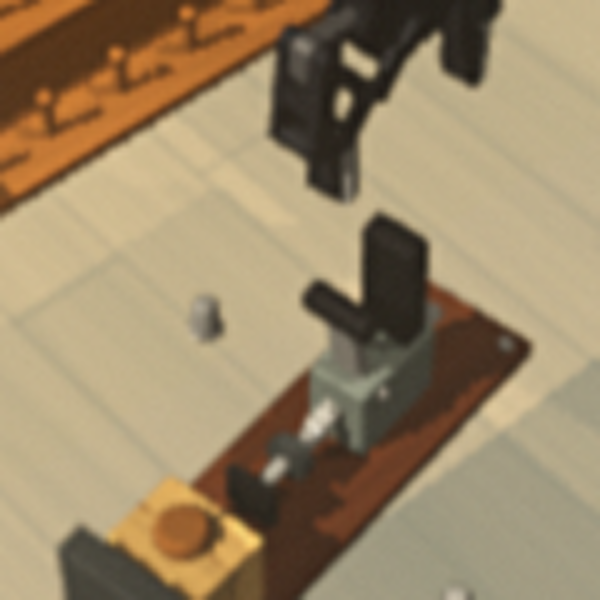

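View pics/tc3.png

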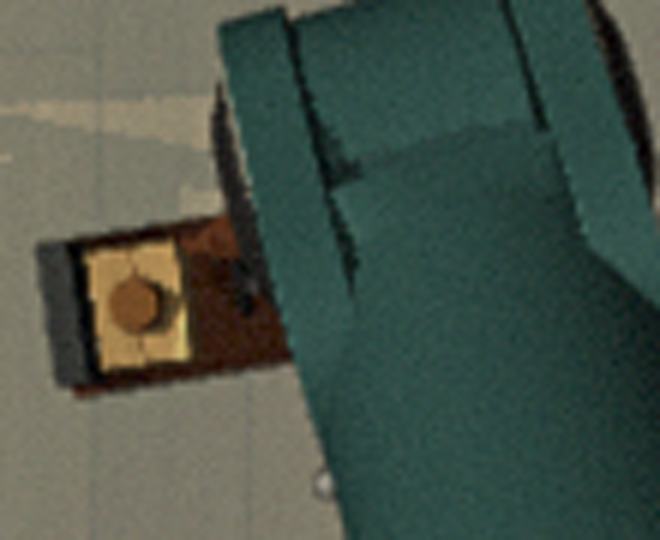

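Call:
{"method": "move_arm", "body": {"rows": [{"dx": 0.0, "dy": -0.013, "dz": 0.0, "rx": 0.0, "ry": 0.0, "rz": -0.4, "claw": 0.085}, {"dx": 0.0, "dy": 0.0, "dz": 0.012, "rx": 0.0, "ry": 0.0, "rz": 0.0, "claw": 0.085}, {"dx": 0.0, "dy": 0.0, "dz": 0.0, "rx": 0.0, "ry": 0.0, "rz": 0.0, "claw": 0.085}]}}

```text
clock: 5.22
tool_pos: [0.5143, 0.0202, 0.1742]
tcp_rot: [-3.141, -0.005, 0.168]
ft_force: [0.2, -0.1, 0.1]
width: 0.994
```

```bash
python3 go.py .5138 .0181 .09 9.5;python3 - <<'E'
from h import *
crop(vision.grab_frame("side"),205,175,325,295,5,"pics/sc4.png")
E
```

```text
pos [0.5143 0.0202 0.1742] shift [-0.0012  0.002   0.0842] rv [-0.03 -0.27  0.12] F [ 0.16 -0.06  0.11] 5.225
```

View pics/sc4.png

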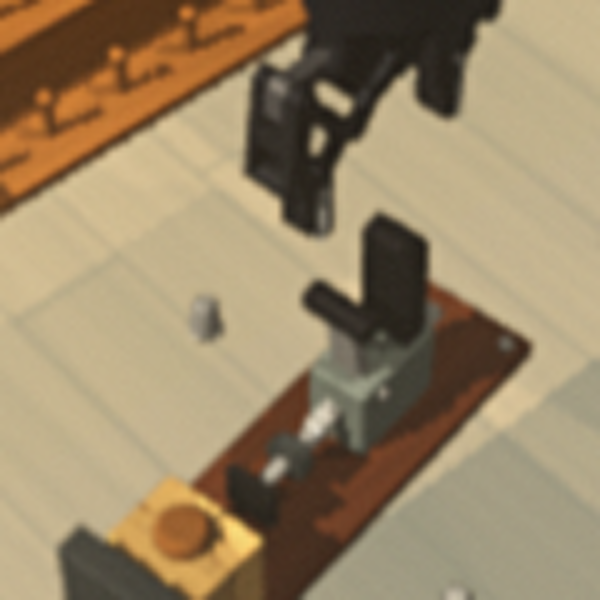

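Call:
{"method": "move_arm", "body": {"rows": [{"dx": -0.001, "dy": 0.001, "dz": 0.03, "rx": 0.0, "ry": -0.2, "rz": 0.0, "claw": 0.085}, {"dx": 0.0, "dy": 0.0, "dz": 0.014, "rx": 0.0, "ry": 0.0, "rz": 0.0, "claw": 0.085}, {"dx": 0.0, "dy": 0.0, "dz": 0.0, "rx": 0.0, "ry": 0.0, "rz": 0.0, "claw": 0.085}]}}

```text
clock: 5.65
tool_pos: [0.5147, 0.0191, 0.1305]
tcp_rot: [-3.141, -0.003, 0.168]
ft_force: [0.1, -0.6, -0.0]
width: 0.992
```

```bash
python3 go.py .5138 .0181 .09 9.5;python3 - <<'E'
from h import *
crop(vision.grab_frame("side"),205,175,325,295,5,"pics/sc5.png")
E
```

```text
pos [0.5147 0.0191 0.1305] shift [-0.0012  0.0009  0.0405] rv [-0.01 -0.19  0.11] F [ 0.07 -0.55 -0.01] 5.65
```

View pics/sc5.png

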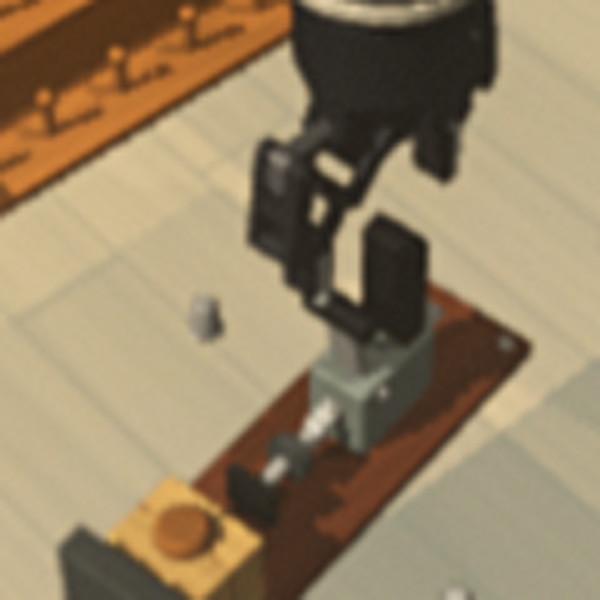

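```bash
python3 - <<'E'
from h import *
from fit import W
p=[.5094,.0447,1.737]
c=lambda a:((a-[205,175]+.5)*5).round().tolist()
for q in [(16,-11,143),(16,0,143),(16,11,143),(30,11,143),(-2,-18,109),(-2,18,109),(-69,0,143),(-70,11,143)]: print(q,c(proj("side",W(p,q))))
E
```

```text
(16, -11, 143) [[298.0, 279.0]]
(16, 0, 143) [[318.0, 291.0]]
(16, 11, 143) [[337.0, 303.0]]
(30, 11, 143) [[317.0, 322.0]]
(-2, -18, 109) [[312.0, 296.0]]
(-2, 18, 109) [[373.0, 334.0]]
(-69, 0, 143) [[433.0, 181.0]]
(-70, 11, 143) [[453.0, 191.0]]
```

Call:
{"method": "move_arm", "body": {"rows": [{"dx": 0.0, "dy": 0.001, "dz": 0.02, "rx": 0.0, "ry": 0.0, "rz": 0.0, "claw": 0.085}, {"dx": 0.0, "dy": 0.0, "dz": 0.015, "rx": 0.0, "ry": 0.0, "rz": 0.0, "claw": 0.085}, {"dx": 0.0, "dy": 0.0, "dz": 0.007, "rx": 0.0, "ry": 0.0, "rz": 0.0, "claw": 0.085}, {"dx": 0.0, "dy": 0.0, "dz": 0.0, "rx": 0.0, "ry": 0.0, "rz": 0.0, "claw": 0.085}]}}

```text
clock: 6.2
tool_pos: [0.5172, 0.0183, 0.0904]
tcp_rot: [3.141, -0.008, 0.167]
ft_force: [0.1, -1.1, -0.3]
width: 0.996
```

```bash
python3 go.py .5146 .0131 .088 9.5;python3 - <<'E'
from h import *
crop(vision.grab_frame("side"),205,175,325,295,5,"pics/sc6.png")
E
```

```text
pos [0.5172 0.0183 0.0904] shift [-0.0034  0.0047  0.0024] rv [ 0.05 -0.44  0.09] F [ 0.05 -1.14 -0.26] 6.2
```

View pics/sc6.png

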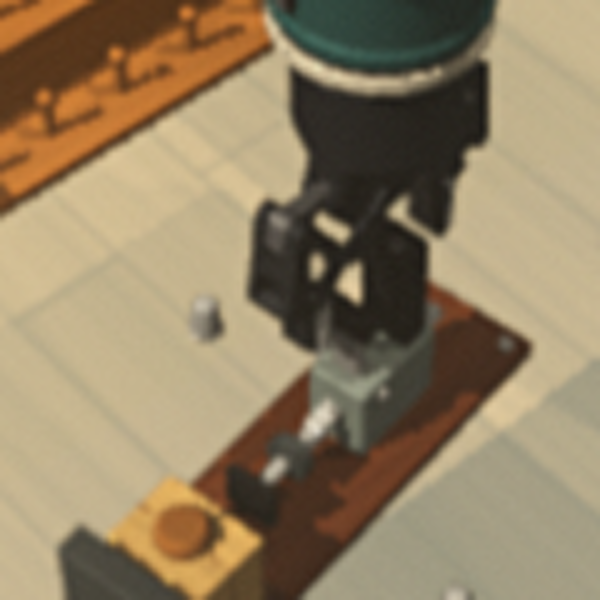

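Call:
{"method": "move_arm", "body": {"rows": [{"dx": -0.0035, "dy": 0.005, "dz": 0.002, "rx": 0.0, "ry": -0.4, "rz": 0.0, "claw": 0.08}, {"dx": 0.0, "dy": 0.0, "dz": 0.0, "rx": 0.0, "ry": 0.0, "rz": 0.0, "claw": 0.07}, {"dx": 0.0, "dy": 0.0, "dz": 0.0, "rx": 0.0, "ry": 0.0, "rz": 0.0, "claw": 0.065}]}}

```text
clock: 6.62
tool_pos: [0.5149, 0.014, 0.0898]
tcp_rot: [-3.141, -0.002, 0.169]
ft_force: [-1.9, 7.8, 1.1]
width: 0.761
```

```bash
python3 go.py .5146 .0131 .088 9.5
```

```text
pos [0.5149 0.014  0.0898] shift [-0.0004  0.0008  0.0018] rv [-0.01 -0.13  0.16] F [-1.91  7.78  1.15] 6.625
```

Call:
{"method": "move_arm", "body": {"rows": [{"dx": 0.0, "dy": 0.001, "dz": 0.001, "rx": 0.0, "ry": 0.0, "rz": 0.0, "claw": 0.055}, {"dx": 0.0, "dy": 0.0005, "dz": 0.0, "rx": 0.0, "ry": 0.0, "rz": 0.0, "claw": 0.045}, {"dx": 0.0, "dy": 0.0, "dz": 0.0, "rx": 0.0, "ry": 0.0, "rz": 0.0, "claw": 0.04}, {"dx": 0.0, "dy": 0.0, "dz": 0.0, "rx": 0.0, "ry": 0.0, "rz": 0.0, "claw": 0.04}]}}

```text
clock: 7.12
tool_pos: [0.5155, 0.0157, 0.0903]
tcp_rot: [-3.139, -0.005, 0.171]
ft_force: [1.3, 1.2, -2.6]
width: 0.47
```

```bash
python3 go.py .5146 .0131 .088 9.5;python3 - <<'E'
from h import *
crop(vision.grab_frame("side"),205,205,325,325,5,"pics/sc7.png")
E
```

```text
pos [0.5155 0.0157 0.0903] shift [-0.0014  0.0024  0.0023] rv [-0.17 -0.27  0.31] F [ 1.26  1.24 -2.59] 7.125
```

View pics/sc7.png

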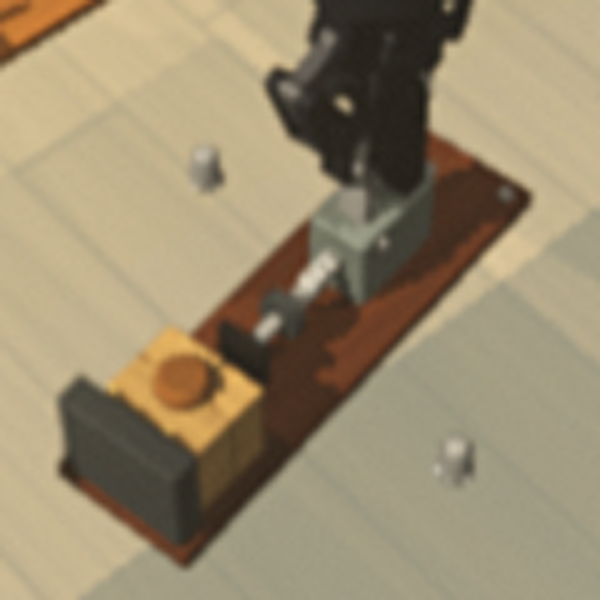

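Call:
{"method": "move_arm", "body": {"rows": [{"dx": -0.001, "dy": 0.002, "dz": 0.0, "rx": 0.0, "ry": 0.0, "rz": 0.0, "claw": 0.036}, {"dx": 0.0, "dy": 0.001, "dz": 0.0, "rx": 0.0, "ry": 0.0, "rz": 0.0, "claw": 0.036}, {"dx": 0.0, "dy": 0.0, "dz": 0.0, "rx": 0.0, "ry": 0.0, "rz": 0.0, "claw": 0.035}]}}

```text
clock: 7.55
tool_pos: [0.516, 0.0133, 0.0909]
tcp_rot: [-3.138, -0.007, 0.171]
ft_force: [-0.7, -2.7, 1.7]
width: 0.412
```

```bash
python3 go.py .5146 .0131 .088 9.5;python3 - <<'E'
from h import *
crop(vision.grab_frame("side"),205,205,325,325,5,"pics/sc8.png")
E
```

```text
pos [0.516  0.0133 0.0909] shift [-0.0014 -0.      0.0029] rv [-0.22 -0.42  0.32] F [-0.74 -2.72  1.71] 7.55
```

View pics/sc8.png

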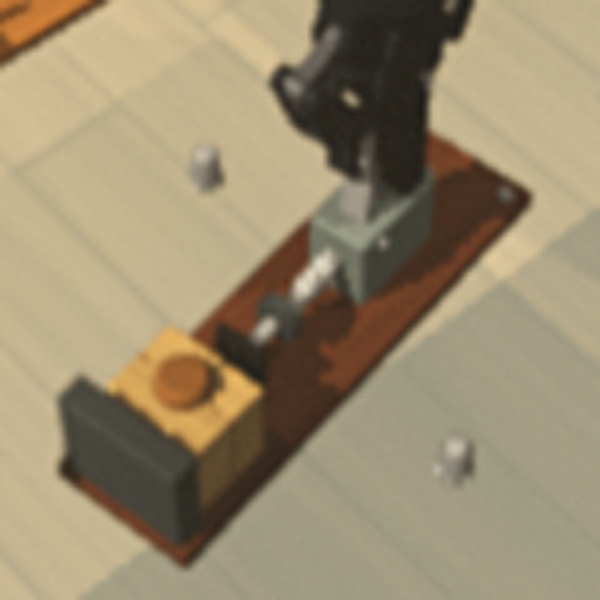

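```bash
cat > m.py <<'E'
from h import *
from fit import W
p=[.5094,.0447,1.737]
c=lambda a:((a-[205,205]+.5)*5).round().tolist()
if __name__=="__main__":
  for x in (20,30,40,50,60,70,80,90,100): print(x,"axis",c(proj("side",W(p,(x,0,37))))[0],"padtop -14",c(proj("side",W(p,(x,-14,51))))[0],"+14",c(proj("side",W(p,(x,14,51))))[0],"blk +28 z62",c(proj("side",W(p,(x,28,62))))[0])
E
python3 m.py
```

```text
20 axis [312.0, 288.0] padtop -14 [289.0, 255.0] +14 [335.0, 285.0] blk +28 z62 [359.0, 287.0]
30 axis [299.0, 301.0] padtop -14 [276.0, 268.0] +14 [322.0, 299.0] blk +28 z62 [345.0, 300.0]
40 axis [285.0, 314.0] padtop -14 [262.0, 282.0] +14 [308.0, 312.0] blk +28 z62 [332.0, 314.0]
50 axis [272.0, 328.0] padtop -14 [248.0, 295.0] +14 [295.0, 326.0] blk +28 z62 [318.0, 328.0]
60 axis [258.0, 342.0] padtop -14 [234.0, 309.0] +14 [281.0, 340.0] blk +28 z62 [304.0, 342.0]
70 axis [244.0, 356.0] padtop -14 [220.0, 323.0] +14 [267.0, 354.0] blk +28 z62 [290.0, 357.0]
80 axis [230.0, 370.0] padtop -14 [206.0, 337.0] +14 [253.0, 368.0] blk +28 z62 [276.0, 371.0]
90 axis [216.0, 384.0] padtop -14 [192.0, 351.0] +14 [239.0, 383.0] blk +28 z62 [262.0, 386.0]
100 axis [202.0, 398.0] padtop -14 [178.0, 365.0] +14 [224.0, 397.0] blk +28 z62 [248.0, 400.0]
```

Call:
{"method": "move_arm", "body": {"rows": [{"dx": -0.001, "dy": 0.0, "dz": 0.001, "rx": 0.0, "ry": -0.4, "rz": 0.3, "claw": 0.082}, {"dx": 0.0, "dy": 0.0, "dz": 0.001, "rx": 0.0, "ry": 0.0, "rz": 0.0, "claw": 0.082}, {"dx": 0.0, "dy": 0.0, "dz": 0.0, "rx": 0.0, "ry": 0.0, "rz": 0.0, "claw": 0.082}, {"dx": 0.0, "dy": 0.0, "dz": 0.0, "rx": 0.0, "ry": 0.0, "rz": 0.0, "claw": 0.082}]}}

```text
clock: 8.1
tool_pos: [0.5148, 0.0129, 0.0885]
tcp_rot: [-3.138, 0.001, 0.166]
ft_force: [-0.2, 0.2, -1.1]
width: 0.955
```

```bash
python3 go.py .5146 .0131 .088 9.5;python3 - <<'E'
from h import *
crop(vision.grab_frame("side"),205,205,325,325,5,"pics/sc9.png")
E
```

```text
pos [0.5148 0.0129 0.0885] shift [-0.0002 -0.0002  0.0005] rv [-0.21  0.04 -0.01] F [-0.15  0.2  -1.07] 8.1
```

View pics/sc9.png

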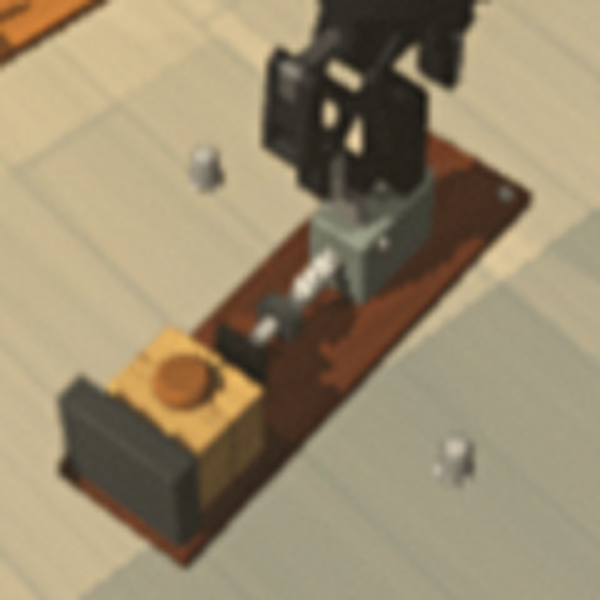

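Call:
{"method": "move_arm", "body": {"rows": [{"dx": 0.0, "dy": 0.0, "dz": 0.0, "rx": 0.0, "ry": 0.0, "rz": 0.0, "claw": 0.06}, {"dx": 0.0, "dy": 0.0005, "dz": 0.0, "rx": 0.0, "ry": 0.0, "rz": 0.0, "claw": 0.045}, {"dx": 0.0, "dy": 0.0005, "dz": 0.0, "rx": 0.0, "ry": 0.0, "rz": 0.0, "claw": 0.036}, {"dx": 0.0, "dy": 0.001, "dz": 0.0, "rx": 0.0, "ry": 0.0, "rz": 0.0, "claw": 0.035}, {"dx": 0.0, "dy": 0.0, "dz": 0.0, "rx": 0.0, "ry": 0.0, "rz": 0.0, "claw": 0.035}]}}

```text
clock: 8.78
tool_pos: [0.5158, 0.0133, 0.0899]
tcp_rot: [-3.136, -0.002, 0.168]
ft_force: [1.6, 0.7, -1.0]
width: 0.411
```

```bash
python3 go.py .5146 .0131 .088 9.5;python3 - <<'E'
from h import *
crop(vision.grab_frame("side"),205,205,325,325,5,"pics/sc10.png")
E
```

```text
pos [0.5158 0.0133 0.0899] shift [-0.0012  0.      0.0019] rv [-0.31 -0.1   0.11] F [ 1.58  0.69 -0.96] 8.775
```

View pics/sc10.png

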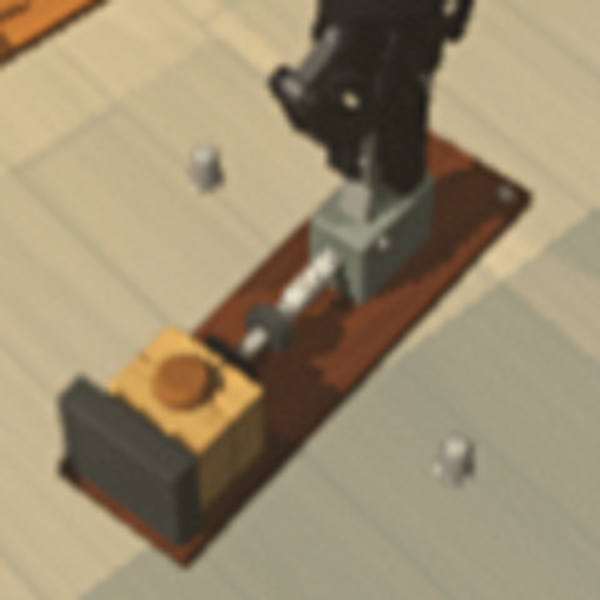

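Call:
{"method": "move_arm", "body": {"rows": [{"dx": -0.001, "dy": 0.0, "dz": 0.001, "rx": -0.3, "ry": 0.0, "rz": 0.0, "claw": 0.082}, {"dx": 0.0, "dy": 0.0, "dz": 0.0, "rx": 0.0, "ry": 0.0, "rz": 0.0, "claw": 0.082}, {"dx": 0.0, "dy": 0.0, "dz": 0.0, "rx": 0.0, "ry": 0.0, "rz": 0.0, "claw": 0.082}, {"dx": 0.0, "dy": 0.0, "dz": 0.0, "rx": 0.0, "ry": 0.0, "rz": 0.0, "claw": 0.082}]}}

```text
clock: 9.32
tool_pos: [0.5147, 0.0129, 0.0886]
tcp_rot: [3.141, -0.001, 0.167]
ft_force: [-0.6, 0.1, -0.0]
width: 0.958
```

Call:
{"method": "move_arm", "body": {"rows": [{"dx": 0.0, "dy": 0.0, "dz": 0.0, "rx": 0.0, "ry": 0.0, "rz": 0.0, "claw": 0.06}, {"dx": 0.0, "dy": 0.0005, "dz": 0.0, "rx": 0.0, "ry": 0.0, "rz": 0.0, "claw": 0.045}, {"dx": 0.0, "dy": 0.0005, "dz": 0.0, "rx": 0.0, "ry": 0.0, "rz": 0.0, "claw": 0.036}, {"dx": 0.0, "dy": 0.001, "dz": 0.0, "rx": 0.0, "ry": 0.0, "rz": 0.0, "claw": 0.035}, {"dx": 0.0, "dy": 0.0, "dz": 0.0, "rx": 0.0, "ry": 0.0, "rz": 0.0, "claw": 0.035}]}}

```text
clock: 9.95
tool_pos: [0.5157, 0.0132, 0.0898]
tcp_rot: [-3.14, -0.004, 0.169]
ft_force: [0.7, 0.4, -1.2]
width: 0.407
```

```bash
python3 go.py .5146 .0131 .088 9.5;python3 - <<'E'
from h import *
im=vision.grab_frame("side");cv2.imwrite("pics/raw11.png",im)
crop(im,205,205,325,325,5,"pics/sc11.png")
E
```

```text
pos [0.5157 0.0132 0.0898] shift [-0.0011 -0.0001  0.0018] rv [-0.09 -0.21  0.18] F [ 0.7   0.38 -1.22] 9.95
```

View pics/sc11.png

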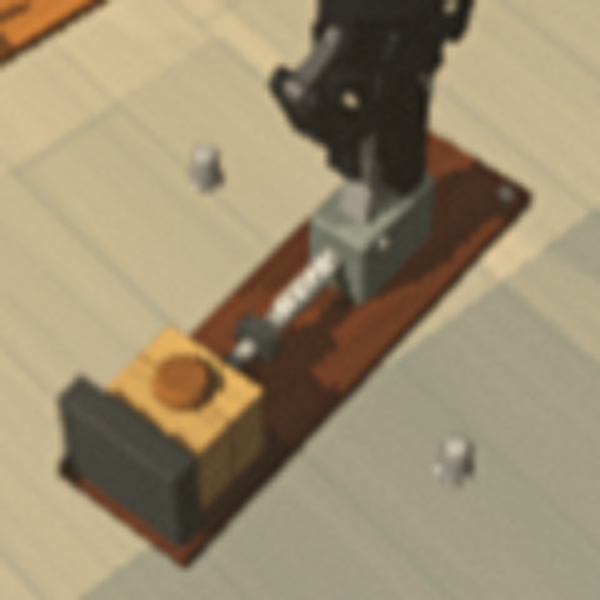

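```bash
cat > prof.py <<'E'
import sys
from m import *
def prof(im,y,z,lo=5,hi=100):
    xs=np.arange(lo,hi,1.);pts=np.array([proj("side",W(p,(x,y,z)))[0] for x in xs],np.float32)
    s=cv2.remap(im,pts[None,:,0]*1,pts[None,:,1]*1,cv2.INTER_LINEAR)[0].astype(float)
    return xs,s
if __name__=="__main__":
  for f in sys.argv[1:]:
    im=cv2.imread(f)
    if im.shape[0]==600: im=cv2.resize(im,(120,120),interpolation=cv2.INTER_AREA);F=np.zeros((420,560,3),np.uint8);F[205:325,205:325]=im;im=F
    for y,z in((0,37),(11,37),(0,48)):
        xs,s=prof(im,y,z)
        r=s[:,2]-s[:,0]
        print(f,y,z);print(" RB",r[::3].astype(int).tolist());print("  V",s.mean(1)[::3].astype(int).tolist())
E
python3 prof.py pics/side0.png pics/raw11.png
```

```text
pics/side0.png 0 37
 RB [28, 27, 26, 23, 22, 23, 21, 15, 13, 13, 13, 17, 24, 26, 26, 25, 20, 14, 14, 13, 13, 14, 15, 21, 42, 71, 86, 85, 79, 71, 69, 65]
  V [148, 157, 153, 165, 164, 140, 110, 82, 69, 63, 65, 90, 126, 140, 141, 133, 94, 51, 40, 39, 39, 37, 35, 37, 57, 89, 107, 107, 97, 88, 83, 78]
pics/side0.png 11 37
 RB [14, 13, 16, 29, 36, 32, 32, 33, 34, 25, 20, 19, 20, 29, 37, 34, 30, 28, 19, 15, 13, 13, 17, 29, 55, 110, 129, 131, 132, 131, 129, 129]
  V [85, 60, 53, 54, 49, 43, 43, 43, 46, 46, 46, 47, 49, 49, 47, 45, 42, 40, 39, 35, 34, 34, 36, 41, 66, 142, 179, 181, 178, 179, 181, 178]
pics/side0.png 0 48
 RB [25, 29, 32, 30, 30, 31, 30, 33, 29, 18, 13, 13, 13, 18, 24, 30, 34, 33, 27, 19, 15, 14, 12, 13, 26, 47, 62, 78, 80, 65, 76, 90]
  V [139, 174, 188, 187, 182, 188, 170, 135, 104, 76, 72, 70, 69, 97, 120, 125, 123, 95, 63, 45, 41, 40, 39, 35, 41, 52, 71, 98, 100, 73, 76, 84]
pics/raw11.png 0 37
 RB [28, 29, 27, 24, 25, 26, 26, 27, 26, 26, 29, 27, 27, 25, 21, 15, 14, 12, 14, 18, 24, 26, 22, 15, 37, 92, 114, 79, 50, 46, 50, 56]
  V [156, 168, 156, 142, 150, 153, 156, 168, 157, 153, 171, 176, 164, 148, 120, 86, 76, 73, 73, 97, 137, 147, 113, 78, 80, 126, 147, 100, 71, 61, 61, 65]
pics/raw11.png 11 37
 RB [15, 12, 15, 40, 56, 58, 61, 62, 74, 79, 76, 65, 55, 48, 42, 41, 36, 24, 19, 19, 22, 31, 37, 34, 46, 102, 127, 129, 127, 127, 128, 125]
  V [93, 65, 57, 62, 62, 61, 63, 65, 72, 75, 74, 67, 59, 54, 51, 52, 50, 48, 46, 50, 54, 51, 49, 45, 60, 124, 162, 164, 161, 161, 165, 160]
pics/raw11.png 0 48
 RB [25, 30, 31, 29, 30, 32, 30, 33, 33, 32, 31, 33, 33, 32, 36, 36, 33, 19, 13, 13, 15, 18, 24, 32, 37, 32, 50, 90, 90, 52, 64, 88]
  V [149, 186, 200, 199, 190, 199, 195, 183, 186, 188, 176, 190, 196, 195, 167, 137, 106, 83, 79, 76, 79, 105, 130, 128, 100, 70, 76, 113, 114, 69, 68, 85]
```

```bash
python3 - <<'E'
from m import *
im=cv2.imread("pics/top0.png")
for y,z in((10,51),(-10,51),(0,49),(0,40)):
    xs=np.arange(20,110,2.);pts=np.array([proj("top",W(p,(x,y,z)))[0] for x in xs],np.float32)
    s=cv2.remap(im,pts[None,:,0]*1,pts[None,:,1]*1,cv2.INTER_LINEAR)[0].astype(int)
    print(y,z,list(zip(xs.astype(int).tolist(),s.mean(1).astype(int).tolist(),(s[:,2]-s[:,0]).tolist())))
E
```

```text
10 51 [(20, 22, 35), (22, 27, 35), (24, 31, 32), (26, 28, 34), (28, 25, 33), (30, 24, 29), (32, 31, 14), (34, 32, 5), (36, 28, 2), (38, 31, 7), (40, 29, 19), (42, 26, 32), (44, 31, 31), (46, 28, 32), (48, 23, 35), (50, 25, 39), (52, 25, 39), (54, 27, 37), (56, 29, 32), (58, 23, 26), (60, 15, 19), (62, 9, 3), (64, 16, 0), (66, 23, 4), (68, 21, 15), (70, 24, 27), (72, 26, 33), (74, 26, 35), (76, 30, 32), (78, 31, 30), (80, 30, 31), (82, 31, 30), (84, 30, 29), (86, 30, 31), (88, 35, 28), (90, 39, 30), (92, 48, 35), (94, 83, 57), (96, 92, 65), (98, 90, 64), (100, 90, 63), (102, 85, 59), (104, 77, 56), (106, 58, 51), (108, 50, 49)]
-10 51 [(20, 38, 50), (22, 37, 49), (24, 40, 46), (26, 41, 48), (28, 42, 46), (30, 44, 39), (32, 39, 21), (34, 37, 14), (36, 37, 15), (38, 38, 13), (40, 40, 26), (42, 41, 42), (44, 40, 46), (46, 38, 48), (48, 37, 49), (50, 35, 51), (52, 39, 44), (54, 39, 39), (56, 36, 38), (58, 32, 40), (60, 24, 32), (62, 16, 12), (64, 18, 6), (66, 21, 9), (68, 21, 17), (70, 19, 21), (72, 17, 24), (74, 15, 26), (76, 15, 27), (78, 22, 29), (80, 30, 32), (82, 31, 32), (84, 31, 30
[... 763 characters left out ...]
(102, 62, 49), (104, 47, 44), (106, 54, 60), (108, 86, 94)]
0 40 [(20, 137, 15), (22, 138, 14), (24, 133, 13), (26, 121, 15), (28, 94, 11), (30, 74, 9), (32, 57, 6), (34, 57, 5), (36, 55, 4), (38, 51, 5), (40, 75, 7), (42, 101, 10), (44, 125, 14), (46, 124, 13), (48, 124, 14), (50, 125, 14), (52, 128, 13), (54, 115, 11), (56, 90, 8), (58, 82, 10), (60, 65, 6), (62, 44, 0), (64, 32, 1), (66, 23, 5), (68, 19, 10), (70, 24, 20), (72, 21, 25), (74, 16, 28), (76, 21, 31), (78, 26, 35), (80, 29, 39), (82, 31, 37), (84, 31, 38), (86, 31, 37), (88, 29, 33), (90, 34, 28), (92, 43, 28), (94, 58, 44), (96, 77, 57), (98, 90, 64), (100, 91, 60), (102, 74, 53), (104, 54, 44), (106, 41, 43), (108, 66, 74)]
```

Call:
{"method": "move_arm", "body": {"rows": [{"dx": -0.001, "dy": 0.0, "dz": 0.001, "rx": -0.1, "ry": -0.2, "rz": 0.1, "claw": 0.082}, {"dx": 0.0, "dy": 0.0, "dz": 0.0, "rx": 0.0, "ry": 0.0, "rz": 0.0, "claw": 0.082}, {"dx": 0.0, "dy": 0.0, "dz": 0.0, "rx": 0.0, "ry": 0.0, "rz": 0.0, "claw": 0.082}, {"dx": 0.0, "dy": 0.0, "dz": 0.0, "rx": 0.0, "ry": 0.0, "rz": 0.0, "claw": 0.082}]}}

```text
clock: 10.5
tool_pos: [0.5147, 0.0126, 0.0886]
tcp_rot: [3.141, 0.0, 0.167]
ft_force: [-0.1, -0.1, 0.0]
width: 0.965
```

Call:
{"method": "move_arm", "body": {"rows": [{"dx": 0.0, "dy": 0.0, "dz": 0.0, "rx": 0.0, "ry": 0.0, "rz": 0.0, "claw": 0.06}, {"dx": 0.0, "dy": 0.0005, "dz": 0.0, "rx": 0.0, "ry": 0.0, "rz": 0.0, "claw": 0.045}, {"dx": 0.0, "dy": 0.0005, "dz": 0.0, "rx": 0.0, "ry": 0.0, "rz": 0.0, "claw": 0.036}, {"dx": 0.0, "dy": 0.001, "dz": 0.0, "rx": 0.0, "ry": 0.0, "rz": 0.0, "claw": 0.035}, {"dx": 0.0, "dy": 0.0, "dz": 0.0, "rx": 0.0, "ry": 0.0, "rz": 0.0, "claw": 0.035}]}}

```text
clock: 11.12
tool_pos: [0.5157, 0.0132, 0.0899]
tcp_rot: [-3.14, -0.002, 0.169]
ft_force: [-0.0, -0.3, -1.2]
width: 0.413
```

```bash
python3 go.py .5146 .0131 .088 9.5;python3 - <<'E'
from h import *
im=vision.grab_frame("side");cv2.imwrite("pics/raw12.png",im)
crop(im,205,205,325,325,5,"pics/sc12.png")
E
python3 prof.py pics/raw12.png
```

```text
pos [0.5157 0.0132 0.0899] shift [-0.0011 -0.0001  0.0019] rv [-0.07 -0.12  0.16] F [-0.04 -0.25 -1.22] 11.125
pics/raw12.png 0 37
 RB [25, 26, 26, 25, 26, 27, 25, 27, 27, 25, 25, 26, 24, 26, 28, 28, 24, 20, 15, 13, 13, 15, 18, 17, 14, 24, 73, 112, 79, 57, 46, 47]
  V [136, 153, 154, 145, 155, 155, 154, 167, 159, 148, 152, 159, 137, 154, 170, 163, 150, 116, 86, 75, 71, 72, 95, 87, 70, 74, 111, 140, 100, 77, 64, 60]
pics/raw12.png 11 37
 RB [16, 11, 16, 39, 55, 58, 61, 62, 73, 79, 81, 79, 81, 78, 65, 53, 44, 42, 41, 33, 23, 20, 19, 24, 33, 37, 83, 122, 129, 128, 125, 127]
  V [92, 64, 56, 62, 63, 61, 63, 64, 71, 76, 76, 76, 78, 74, 65, 58, 54, 50, 51, 51, 48, 47, 48, 48, 45, 50, 102, 155, 165, 162, 161, 163]
pics/raw12.png 0 48
 RB [26, 30, 31, 31, 31, 32, 30, 32, 32, 33, 33, 31, 32, 33, 33, 32, 32, 36, 36, 28, 15, 12, 13, 16, 18, 26, 35, 44, 57, 59, 52, 59]
  V [158, 190, 200, 200, 188, 188, 189, 188, 197, 196, 180, 194, 199, 192, 198, 210, 197, 156, 129, 94, 79, 78, 75, 87, 91, 73, 67, 72, 82, 81, 70, 66]
```

View pics/sc12.png

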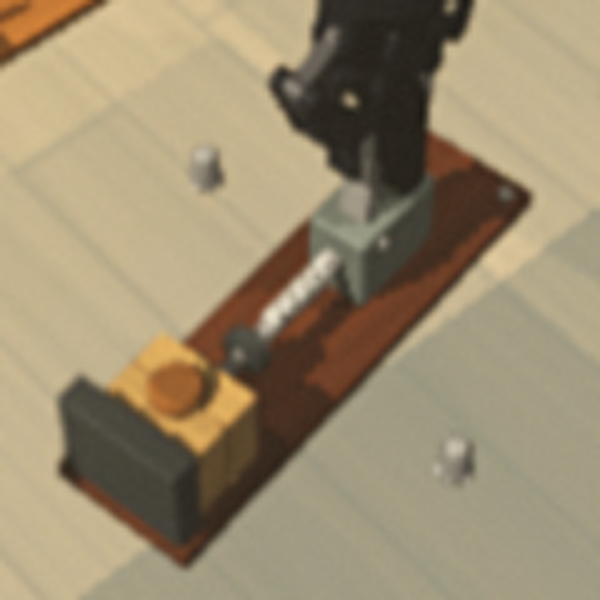

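```bash
python3 - <<'E'
from m import *
im=cv2.imread("pics/side0.png")
def ov(src,t,blk,f,x0=235,y0=250,x1=285,y1=290,s=14):
    c=cv2.resize(im if src is None else src,None,fx=1,fy=1)[y0:y1,x0:x1]
    c=cv2.resize(c,None,fx=s,fy=s,interpolation=cv2.INTER_CUBIC);c=cv2.convertScaleAbs(c,alpha=1.6,beta=10)
    pt=lambda q:tuple(int(v) for v in ((proj("side",W(p,q))[0]-[x0,y0]+.5)*s))
    for x in(46+t,40+t):
        for y in(-14,14):
            for z in(23,51): cv2.circle(c,pt((x,y,z)),3,(0,255,0) if x==46+t else (255,255,0),-1)
    for q in((blk,28,62),(blk,-28,62),(140,35,70),(140,-35,70),(blk,28,12),(2,17,60),(2,-17,60),(2,17,12)):cv2.circle(c,pt(q),3,(0,0,255),-1)
    cv2.imwrite(f,c)
ov(None,19,91,"pics/ov0.png",222,252,276,296,14)
E
```

```text
(no output)
```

View pics/ov0.png

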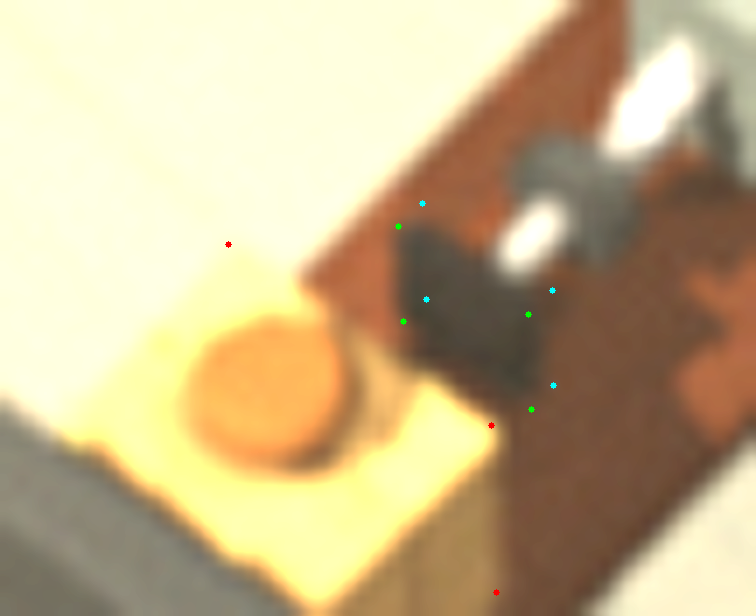

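```bash
python3 - <<'E'
import cv2,numpy as np
o=[]
for f in("raw11","raw12"):
    c=cv2.imread(f"pics/{f}.png")[258:292,235:270];c=cv2.resize(c,None,fx=11,fy=11,interpolation=cv2.INTER_CUBIC)
    o.append((255*(c/255.)**.5).astype(np.uint8))
cv2.imwrite("pics/z12.png",np.hstack(o))
E
```

```text
(no output)
```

View pics/z12.png

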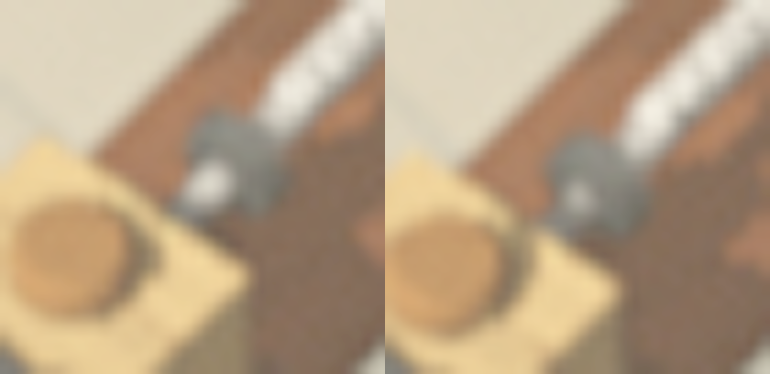

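```bash
python3 - <<'E'
from m import *
def load(f):
    im=cv2.imread(f)
    return cv2.cvtColor(im,cv2.COLOR_BGR2GRAY)
def crop5(f):
    g=load(f)
    return g if g.shape[0]==600 else cv2.resize(g[205:325,205:325],None,fx=5,fy=5,interpolation=cv2.INTER_CUBIC)
T=crop5("pics/sc0.png")
ax=[np.array(c(proj("side",W(p,(x,0,37))))[0]) for x in (30,90)]
fr=["sc0","sc8","sc9","sc10","sc11","sc12"]
d0=ax[1]-ax[0]
for tag,(x0,y0,x1,y1) in {"collar":(270,283,312,328)}.items():
  for ref in("sc0","sc11"):
    T=crop5(f"pics/{ref}.png"); 
    off=np.array([0,0]) if ref=="sc0" else np.array([-32,33])
    tp=T[y0+off[1]:y1+off[1],x0+off[0]:x1+off[0]]
    for f in fr:
        I=crop5(f"pics/{f}.png");r=cv2.matchTemplate(I[260:400,200:340],tp,cv2.TM_CCOEFF_NORMED)
        _,v,_,l=cv2.minMaxLoc(r);pos=np.array(l)+[200,260]
        d=pos-np.array([x0,y0])-off
        print(tag,ref,f,round(v,2),d,"mm",round(float(d@d0/(d0@d0)*60),2))
E
```

```text
collar sc0 sc0 1.0 [0 0] mm 0.0
collar sc0 sc8 0.99 [-10  10] mm 7.23
collar sc0 sc9 0.99 [-10  10] mm 7.23
collar sc0 sc10 0.99 [-21  21] mm 15.18
collar sc0 sc11 0.97 [-32  32] mm 23.13
collar sc0 sc12 0.72 [-5  0] mm 1.81
collar sc11 sc0 0.96 [ 32 -32] mm -23.13
collar sc11 sc8 0.97 [ 22 -22] mm -15.9
collar sc11 sc9 0.97 [ 23 -22] mm -16.27
collar sc11 sc10 0.97 [ 11 -10] mm -7.59
collar sc11 sc11 1.0 [0 0] mm 0.0
collar sc11 sc12 0.73 [-10  10] mm 7.23
```

Call:
{"method": "move_arm", "body": {"rows": [{"dx": -0.001, "dy": -0.001, "dz": 0.001, "rx": -0.1, "ry": -0.2, "rz": 0.1, "claw": 0.083}, {"dx": 0.0, "dy": -0.0015, "dz": 0.0, "rx": 0.0, "ry": 0.0, "rz": 0.0, "claw": 0.083}, {"dx": 0.0, "dy": 0.0, "dz": 0.0, "rx": 0.0, "ry": 0.0, "rz": 0.0, "claw": 0.083}, {"dx": 0.0, "dy": 0.0, "dz": 0.0, "rx": 0.0, "ry": 0.0, "rz": 0.0, "claw": 0.083}]}}

```text
clock: 11.68
tool_pos: [0.5142, 0.0153, 0.0887]
tcp_rot: [3.141, 0.002, 0.167]
ft_force: [-0.5, -0.4, 0.4]
width: 0.974
```

```bash
python3 go.py .5142 .0155 .088 9.5;python3 - <<'E'
from h import *
im=vision.grab_frame("side");cv2.imwrite("pics/raw13.png",im)
a=im[258:292,235:270]
cv2.imwrite("pics/z13.png",np.hstack([cv2.resize((255*(x[258:292,235:270]/255.)**.5).astype(np.uint8),None,fx=11,fy=11,interpolation=cv2.INTER_CUBIC) for x in (cv2.imread("pics/raw12.png"),im)]))
E
```

```text
pos [0.5142 0.0153 0.0887] shift [ 0.     -0.0002  0.0007] rv [0.06 0.1  0.05] F [-0.51 -0.39  0.43] 11.675
```

View pics/z13.png

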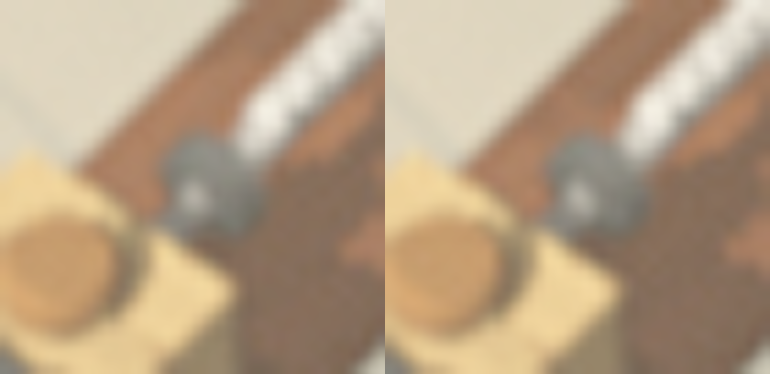

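The rod stayed put on release. Now a partial squeeze.

Call:
{"method": "move_arm", "body": {"rows": [{"dx": 0.0, "dy": 0.0, "dz": 0.0, "rx": 0.0, "ry": 0.0, "rz": 0.0, "claw": 0.065}, {"dx": 0.0, "dy": 0.0, "dz": 0.0, "rx": 0.0, "ry": 0.0, "rz": 0.0, "claw": 0.052}, {"dx": 0.0, "dy": 0.0, "dz": 0.0, "rx": 0.0, "ry": 0.0, "rz": 0.0, "claw": 0.045}, {"dx": 0.0, "dy": 0.0, "dz": 0.0, "rx": 0.0, "ry": 0.0, "rz": 0.0, "claw": 0.044}, {"dx": 0.0, "dy": 0.0, "dz": 0.0, "rx": 0.0, "ry": 0.0, "rz": 0.0, "claw": 0.044}]}}

```text
clock: 12.35
tool_pos: [0.5148, 0.0176, 0.0897]
tcp_rot: [-3.141, -0.0, 0.168]
ft_force: [-0.9, 0.1, -0.0]
width: 0.515
```

```bash
cat > cm.py <<'E'
import sys
from m import *
# collar displacement (mm along clamp x) of a new side frame against raw13, and block shift
f=sys.argv[1];im=vision.grab_frame("side");cv2.imwrite(f"pics/{f}.png",im)
A=cv2.imread("pics/raw13.png");
up=lambda i:cv2.resize(cv2.cvtColor(i,cv2.COLOR_BGR2GRAY)[205:325,205:325],None,fx=10,fy=10,interpolation=cv2.INTER_CUBIC)
a,b=up(A),up(im)
ax=[proj("side",W(p,(x,0,37)))[0]*10 for x in(50,60)];d0=ax[1]-ax[0]
for tag,(x0,y0,x1,y1) in {"collar":(465,650,550,750),"collarR":(490,640,550,740),"block":(430,700,530,860),"cap":(280,700,420,850)}.items():
    tp=a[y0:y1,x0:x1];m=130
    r=cv2.matchTemplate(b[y0-m:y1+m,x0-m:x1+m],tp,cv2.TM_CCOEFF_NORMED);_,v,_,l=cv2.minMaxLoc(r)
    d=np.array(l)-m;print(tag,round(v,3),d,"mm",round(float(d@d0/(d0@d0)*10),2))
cv2.imwrite(f"pics/z_{f}.png",np.hstack([cv2.resize((255*(x[258:292,235:270]/255.)**.5).astype(np.uint8),None,fx=11,fy=11,interpolation=cv2.INTER_CUBIC) for x in (A,im)]))
E
python3 go.py .5142 .0155 .088 9.5; python3 cm.py r14
```

```text
pos [0.5148 0.0176 0.0897] shift [-0.0009  0.0019  0.0017] rv [-0.06 -0.02  0.13] F [-0.89  0.08 -0.01] 12.35
collar 0.958 [-6  5] mm 2.01
collarR 0.994 [-8  7] mm 2.74
block 0.993 [0 0] mm 0.0
cap 0.999 [0 0] mm 0.0
```

View pics/z_r14.png

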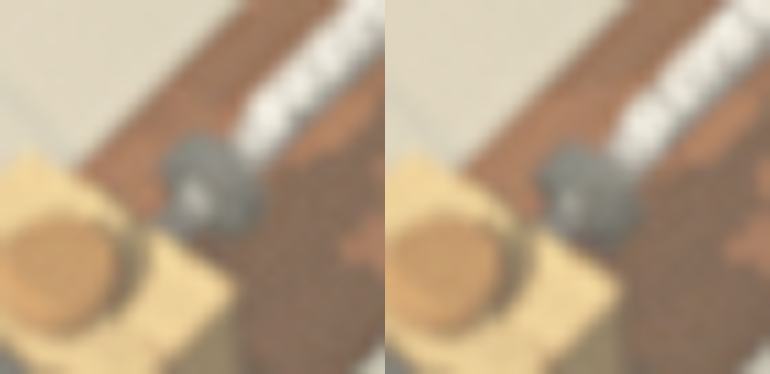

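Call:
{"method": "move_arm", "body": {"rows": [{"dx": -0.0005, "dy": 0.0005, "dz": 0.0, "rx": 0.0, "ry": 0.0, "rz": 0.0, "claw": 0.042}, {"dx": 0.0, "dy": 0.0005, "dz": 0.0, "rx": 0.0, "ry": 0.0, "rz": 0.0, "claw": 0.0405}, {"dx": 0.0, "dy": 0.0, "dz": 0.0, "rx": 0.0, "ry": 0.0, "rz": 0.0, "claw": 0.0405}]}}

```text
clock: 12.78
tool_pos: [0.5151, 0.0159, 0.0902]
tcp_rot: [-3.141, -0.002, 0.167]
ft_force: [0.1, -0.1, 1.4]
width: 0.479
```

```bash
python3 go.py .5142 .0155 .088 9.5; python3 cm.py r15; python3 prof.py pics/r15.png
python3 - <<'E'
from m import *
im=cv2.imread("pics/r15.png");T=vision.grab_frame("top");cv2.imwrite("pics/t15.png",T)
x0,y0,s=222,252,14
c=cv2.resize(im[y0:y0+42,x0:x0+54],None,fx=s,fy=s,interpolation=cv2.INTER_CUBIC);c=(255*(c/255.)**.6).astype(np.uint8)
pt=lambda q:tuple(int(v) for v in ((proj("side",W(p,q))[0]-[x0,y0]+.5)*s))
for q in((96,28,62),(96,-28,62),(140,35,70),(140,-35,70)):cv2.circle(c,pt(q),3,(0,0,255),-1)
for a in np.arange(0,2*np.pi,.4):
    cv2.circle(c,pt((76.5,12*np.cos(a),37+12*np.sin(a))),2,(0,255,0),-1)
cv2.imwrite("pics/ov15.png",c)
E
```

```text
pos [0.5151 0.0159 0.0902] shift [-0.001   0.0002  0.0022] rv [-0.03 -0.09  0.07] F [ 0.09 -0.06  1.4 ] 12.775
collar 0.897 [-9  6] mm 2.74
collarR 0.992 [-15  13] mm 5.11
block 0.987 [0 0] mm 0.0
cap 0.999 [0 0] mm 0.0
pics/r15.png 0 37
 RB [28, 27, 26, 27, 28, 25, 26, 25, 25, 27, 28, 25, 22, 23, 25, 26, 29, 25, 22, 17, 13, 13, 12, 14, 13, 24, 73, 112, 80, 57, 46, 47]
  V [146, 151, 152, 164, 166, 150, 146, 155, 147, 150, 164, 158, 165, 159, 145, 162, 173, 153, 129, 98, 74, 64, 64, 63, 67, 74, 110, 141, 102, 76, 63, 60]
pics/r15.png 11 37
 RB [15, 11, 16, 40, 56, 58, 62, 62, 74, 78, 80, 80, 80, 80, 80, 76, 63, 46, 41, 41, 39, 30, 22, 20, 19, 30, 84, 123, 128, 126, 126, 127]
  V [92, 65, 55, 62, 62, 61, 63, 64, 71, 75, 75, 75, 76, 76, 75, 72, 64, 54, 52, 51, 51, 50, 47, 46, 42, 50, 104, 156, 166, 162, 160, 164]
pics/r15.png 0 48
 RB [25, 32, 31, 29, 29, 32, 31, 32, 31, 32, 31, 32, 32, 33, 33, 32, 30, 31, 33, 37, 34, 22, 14, 14, 12, 12, 15, 31, 57, 62, 50, 59]
  V [147, 190, 198, 189, 186, 192, 182, 182, 188, 187, 196, 204, 183, 197, 203, 195, 203, 209, 178, 149, 119, 86, 76, 70, 65, 63, 60, 65, 81, 82, 70, 68]
```

View pics/ov15.png

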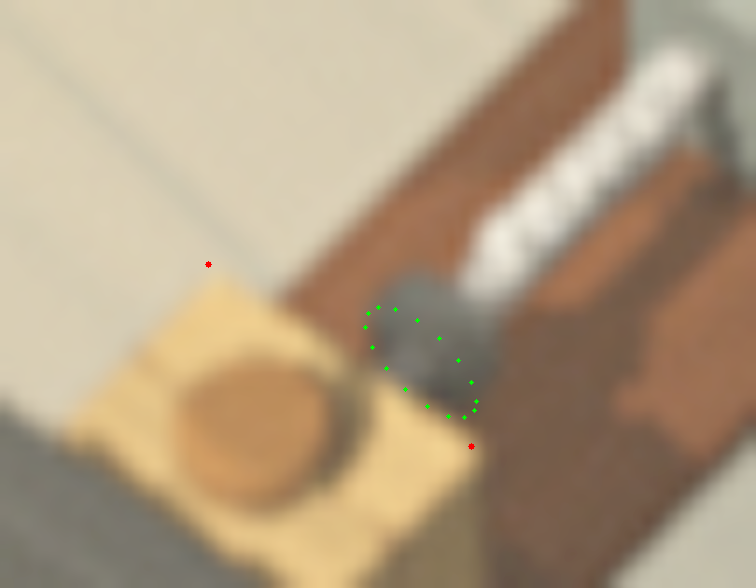

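Call:
{"method": "move_arm", "body": {"rows": [{"dx": 0.0, "dy": 0.0, "dz": 0.0, "rx": 0.0, "ry": 0.0, "rz": 0.0, "claw": 0.0405}, {"dx": 0.0, "dy": 0.0, "dz": 0.0, "rx": 0.0, "ry": 0.0, "rz": 0.0, "claw": 0.0405}]}}

```text
clock: 13.12
tool_pos: [0.5151, 0.0159, 0.0902]
tcp_rot: [-3.141, -0.001, 0.167]
ft_force: [-0.8, -1.6, 3.1]
width: 0.477
```

```bash
python3 cm.py r16; python3 -c "
from h import *
crop(cv2.imread('pics/r16.png'),195,195,325,325,4.5,'pics/sc16.png');cv2.imwrite('pics/t16.png',vision.grab_frame('top'))"
```

```text
collar 0.897 [-9  6] mm 2.74
collarR 0.992 [-15  13] mm 5.11
block 0.987 [0 0] mm 0.0
cap 0.999 [0 0] mm 0.0
```

View pics/sc16.png

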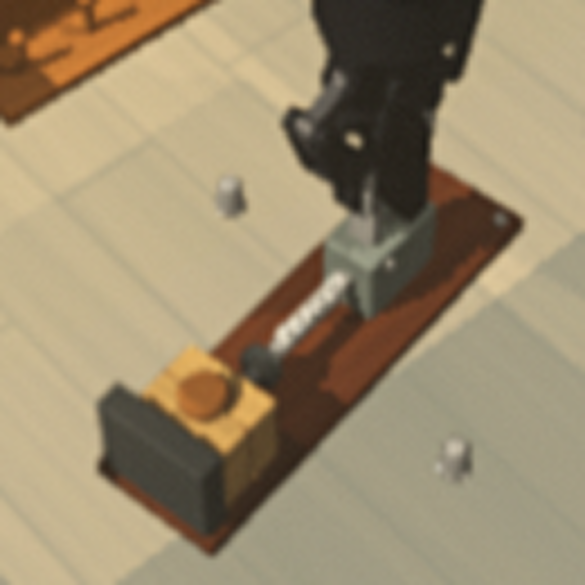

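The picture shows the cap seated (205,395), the block against the anvil, the collar close behind the block (262,365), and the trigger and grip held. It hasn't changed since the previous frame, so I'm handing in.

```bash
python3 -c "
from cell import env,observe
print(env.job_done());print(observe()['clock'])"
```

```text
the job is handed in; nothing more can be done
None
the job is handed in; nothing more can be done
```

I pressed the cap home and clamped the block against the anvil. I handed in at about 13 s of the 67 s, with the trigger still held partly squeezed in the gripper.

- **Cap:** I pushed it straight down with closed fingers. It stopped at a tip height of 71.8 mm (72 mm is seated), and the pictures show it lying on the block. The force rose to 38 N for one reading when it bottomed, which is close to the 40 N limit, so I backed off at once.
- **Squeezes:** I made four full squeezes with full releases in between, then a fifth partial one. The rod stayed in place on each of the three releases I checked in pictures.
- **Block:** It moved about 4 mm with the fourth squeeze and did not move at all during the fifth, so I take it to be flat against the anvil.
- **Spring:** I estimate 7.2 to 7.7 mm of compression against the 7.5 mm target. This is indirect, because the block hides the pad from the cameras. I worked it out from how far the collar and the block moved, and the calibration is only good to about 2 mm. One of the two collar matches in the last frame gave 2.7 mm of movement instead of 5.1 mm. I discounted it because the block partly covers that patch.
- **Hold:** The gripper opening stayed at about 40.7 mm, and the rod, block and cap had not moved between the last two pictures. Both thimbles beside the clamp looked undisturbed in the last side view. I did not compare the other bystanders before and after.

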